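# Shut the blue cupboard on the kitchen cart

### The job

Two little cupboards on the cart have been left ajar. Push the blue door fully shut, so that it clicks home on its catch and stays shut; leave the white door standing open as it is, and leave the speckled cup standing where it is.

Things in the scene. Friction and masses are not known exactly. Their poses are not given: they have to be found in the camera images.
- blue_door (a joint): Opening angle (rad) of the blue door, hinged on its left seen from the robot: 0 is shut (rigid stop); grows as the free edge swings out to the robot (clockwise from above). Starts 0.5 to 0.95 open, stays where left. A sprung ball catch resists from 0.14 rad (up to about 7 N of push near the free edge), and from 0.05 rad pulls the door in to 0. A 22 mm knob sticks out 20 mm, 50 mm up
- blue_door_hinge (a point): Point on the blue door's vertical hinge axis at the door's top edge, 198 mm above the surface. Frame turns with the door: z up; the panel (12 mm thick, 190 mm high, bare over its upper 130 mm) runs 165 mm from here along -y to the free edge; its outer face, to be pushed, looks to -x, 6 mm from this point. Behind it a fixed grey cupboard 180 wide, 140 deep, 202 high with a blue top
- white_door_edge (a point): Top corner at the free edge of the white door, 198 mm above the surface, 165 mm from its hinge. Frame turns with that door: z up, hinge along +y, outer face to -x. Its cupboard is the same as the blue one but with a white door and top. This door stands open and must stay as it is
- cup: Speckled white ceramic cup, loose, 85 mm high, 76 mm across the rim, 60 mm across the foot; origin at the centre of its underside, z up its axis

How it is judged:
At the end, for the whole second after the job is handed in: The blue door rests shut on its catch (within 0.03 rad of fully shut, not moving), the free edge of the white door is within 20 mm of where it was, and the cup stands upright (within 0.2 rad) within 30 mm of where it was (value of joint blue_door below 0.03 rad and velocity of joint blue_door between -0.1 and 0.1 rad/s and distance of white_door_edge from where it was at the start of the episode below 0.02 m and distance of cup from where it was at the start of the episode below 0.03 m and angle between cup's own z axis and vertical below 0.2 rad); the robot touches nothing.
It fails at once if the white door's free edge is moved by more than 20 mm (distance of white_door_edge from where it was at the start of the episode above 0.02 m).
It fails at once if the cup is moved by more than 30 mm or tipped by more than 0.2 rad (distance of cup from where it was at the start of the episode above 0.03 m or angle between cup's own z axis and vertical above 0.2 rad).
It also fails if it takes over 32 s, if anything falls off the work surface, if the arm or the gripper's body presses on something with over 40 N, if the wrist force passes 120 N, or if a joint passes its speed limit or range.

### The arm

A 6-joint arm with a two-finger parallel gripper is mounted at the origin on the work surface. World frame = base frame: x ahead of the robot, y to its left, z up, the work surface at z = 0. Lengths are in m, angles in rad, forces in N, time in s.
With the tool pointing down it reaches from about 0.325 to 0.85 m from the base axis. Payload 15.5 kg.
Tool frame: the origin (TCP) lies midway between the tips of the shut fingers; the grasp point (between the pads) lies 19 mm behind it; z points along the fingers, y is the line along which they close (so a half turn about z gives the same grasp; the last joint's range is limited). The gripper opens to 91 mm and grips with 3 to 60 N. Pads are 32 mm wide; open, the fingers measure 118 mm over their backs; the gripper's body (76 mm by 178 mm) begins 60 mm behind the grasp point.
Start: joints at [1.054, 0.494, 1.345, -0, 1.302, -0.096], TCP at [0.256, 0.57, 0.214] pointing down, gripper open.
Joint ranges: [-2.91, 2.91], [-0.82, 2.16], [0.22, 2.67], [-1.22, 4.37], [0.12, 2.79], [-3.08, 3.08]. Speed limits (rad/s): [1.89, 1.89, 2.57, 3.01, 3.01, 3.01].

### API

Orientations are given as a unit quaternion [x, y, z, w].
In Python, from station import ctrl gives the robot as it stands.
- The arm moves only by the tool run_rows, called after "Request:" as a command line: name --argument value ..., lists and objects as JSON in quotes. Schema: {"type":"object","properties":{"offsets":{"type":"object","properties":{"sx":{"type":"array","items":{"type":"number"},"minItems":1,"maxItems":5},"sy":{"type":"array","items":{"type":"number"},"minItems":1,"maxItems":5},"sz":{"type":"array","items":{"type":"number"},"minItems":1,"maxItems":5},"drx":{"type":"array","items":{"type":"number"},"minItems":1,"maxItems":5},"dry":{"type":"array","items":{"type":"number"},"minItems":1,"maxItems":5},"drz":{"type":"array","items":{"type":"number"},"minItems":1,"maxItems":5},"jaw":{"type":"array","items":{"type":"number"},"minItems":1,"maxItems":5}},"additionalProperties":false,"required":["sx","sy","sz","drx","dry","drz","jaw"]},"grip_force":{"type":"number"},"only":{"type":"string"},"quiet":{"type":"boolean"},"lines":{"type":"string"}},"required":["offsets"],"additionalProperties":false}. offsets is an object with one list for each field, all of the same length, 1 to 5, a row being the entries at one place: sx, sy, sz (the shift in shares of 0.8 m (1.0 is 0.8 m)), drx, dry, drz (a rotation vector in shares of pi rad (1.0 is pi rad)), jaw (the finger opening in m); each row is the pose to reach, as a shift and turn from the pose commanded when the call began, along the tool's axes at that moment; what a row does not reach only later rows make up. A row lasts 1/10 s, in which the tool goes at most 0.05 m and 0.15 rad, less where a joint would pass 70% of its speed; a pose out of reach is approached as far as the arm can. The fingers move at their own pace and stop on an object; grip_force is the grip in N (left out, the last holds). Time passes only in rows, so rows that do not move let the fingers close. The tool returns the time, the measured TCP pose, the force, the opening and the grip force at its end. only (a regular expression) keeps the lines of the reply that match it, lines (a string "A,B") keeps lines A to B, and quiet returns only ok. Shift and turn numbers lie between -1 and 1, and a call with a number outside is refused. Input that does not fit is refused with a message, and nothing moves.
- ctrl.read_state(): the state, without advancing time (a new reading comes with each control period).
- ctrl.capture(name): name is "scene" or "side" or "wrist"; returns a dict with "img" (400x640x3 uint8, blue, green, red), "fx", "fy", "cx", "cy" (pixels), "k1" (the pictures are not rectified: a ray, as slopes to the right and down, at radius r is drawn at 1 + k1 r^2 times it, then the intrinsics apply), "pose" (4x4, takes a point from camera to world coordinates); the wrist camera has in their place "hand_eye" (4x4, takes a point from camera to tool coordinates, whose origin is the TCP and whose axes are the flange's). Camera axes: x right, y up, looking along -z (the intrinsics and any distortion apply to the point x, -y, -z); pixel columns grow to the right and rows downward; lengths in m; the calibration is good to about 2 mm. A picture is of the moment at which its call begins: read the wrist's pose just before it. There is no depth.
- ctrl.job_done(): hands the job in; it is judged then, once.
The state is a dict: "t": time; "joint_positions": joint angles; "joint_vel": joint speeds; "joint_torque": joint torques, N m; "ee_pos": TCP position; "orientation": TCP orientation; "ft_force": force on the tool from outside, world axes, zero at the start; "ft_torque": the same for the moment, N m; "width": finger opening in m; "grip_force": force on a finger pad.
Only numpy, scipy, OpenCV 4.12 (cv2) and the standard library are available. Lean on these libraries where they do the work, as an engineer would, in place of code of your own. Each camera call takes 0.05 s, during which the arm holds its last target. There are 200 camera calls.

## Working session

There is one attempt and no reset: what is moved stays moved. The work goes in short steps, Python scripts to look and compute and a tool call to move; the robot and the scene stay as the last step left them, time stands still between calls to the robot, and variables do not carry over. Pictures are saved under pics/ and viewed, at most 10 in all, crops included, and the job is handed in when it is done.

```bash
ls; mkdir -p pics; python3 - <<'E'
from station import ctrl
import cv2
s=ctrl.read_state();print({k:s[k] for k in("t","ee_pos","orientation","width")})
for n in("scene","side"):
    c=ctrl.capture(n);cv2.imwrite(f"pics/{n}0.png",c["img"]);print(n,c["fx"],c["k1"],c["cx"],c["cy"],c["pose"])
E
```

```text
pics
station.py
{'t': 0.0, 'ee_pos': array([0.25570093, 0.56987833, 0.21331501]), 'orientation': array([ 2.09342400e-01,  9.77842197e-01, -6.02160704e-04, -1.84506782e-04]), 'width': 0.09118726970986026}
scene 380.3938863229577 -0.08357211670265885 326.1194187472803 199.04639195461715 [[-0.24138153 -0.71701766  0.65392709  1.16027536]
 [ 0.97034391 -0.16934184  0.17249937  0.08349156]
 [-0.01294788  0.67617233  0.73662971  0.84467253]
 [ 0.          0.          0.          1.        ]]
side 425.0174897783501 -0.07874684127637066 325.36362479708737 203.03567523450872 [[ 0.91591282  0.27465831 -0.29268843  0.19705379]
 [-0.40135071  0.63509568 -0.65997809 -0.80299195]
 [ 0.00461669  0.72195311  0.69192658  0.9027522 ]
 [ 0.          0.          0.          1.        ]]
```

View pics/scene0.png

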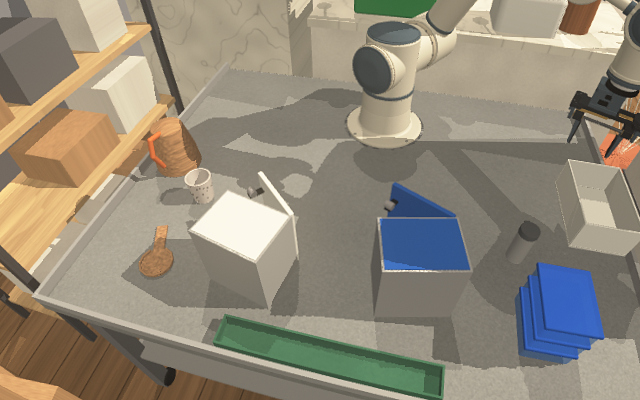

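View pics/side0.png

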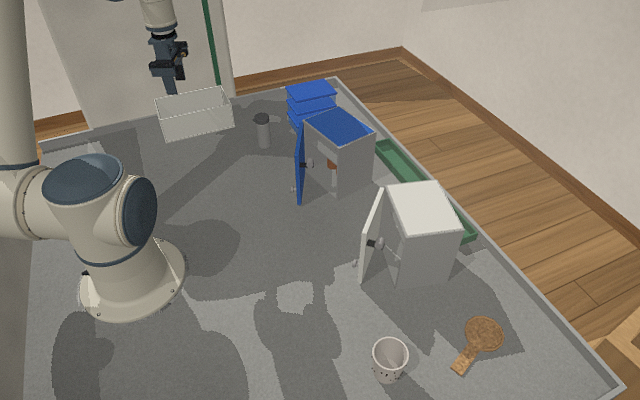

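Scene view: the blue door's top runs from the hinge at about (455,216) to the free edge at (397,184). The white door's free edge is at (263,173) and the cup at (200,185). In the side view the blue door is near (300,160). I'll zoom in on the blue cupboard in both.

```bash
cat > h.py <<'E'
import numpy as np,cv2
from station import ctrl
def ray(c,u,v):
    d=np.array([(u-c["cx"])/c["fx"],(v-c["cy"])/c["fy"]]);p=d.copy()
    for _ in range(20): p=d/(1+c["k1"]*(p@p))
    return c["pose"][:3,:3]@np.array([p[0],-p[1],-1])
def onz(c,u,v,z):
    o=c["pose"][:3,3];r=ray(c,u,v);return o+r*(z-o[2])/r[2]
def proj(c,P):
    q=np.linalg.inv(c["pose"])@np.append(P,1);x,y=q[0]/-q[2],-q[1]/-q[2];f=1+c["k1"]*(x*x+y*y)
    return np.array([c["cx"]+c["fx"]*x*f,c["cy"]+c["fy"]*y*f])
E
python3 - <<'E'
import cv2,numpy as np
from h import *
a=cv2.imread("pics/scene0.png")[170:290,360:490];b=cv2.imread("pics/side0.png")[90:220,270:400]
f=lambda i:cv2.resize(i,(390,390*i.shape[0]//i.shape[1]),interpolation=cv2.INTER_CUBIC)
a,b=f(a),f(b);h=max(len(a),len(b))
p=lambda i:cv2.copyMakeBorder(i,0,h-len(i),0,10,0)
cv2.imwrite("pics/crop.png",np.hstack([p(a),p(b)]))
c=ctrl.capture("scene");s=ctrl.capture("side")
for n,u,v in[("hinge",455,216),("free",397,184),("white",263,173)]:
    P=onz(c,u,v,.198);print(n,P,proj(s,P))
E
```

```text
hinge [0.56996855 0.22363105 0.198     ] [300.85082102 121.37410401]
free [0.49973938 0.08543818 0.198     ] [295.21512587 152.45171653]
white [ 0.5371522  -0.24130022  0.198     ] [362.0749878  229.04002704]
```

View pics/crop.png

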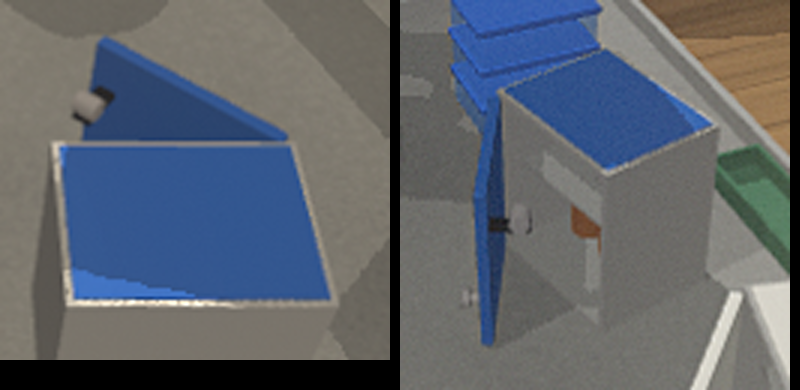

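Crop: in the scene view the door's hinge end is at (456,215), its free edge at (394,183), and the cupboard's front corners at (377,218) and (458,218). In the side view the door top runs from (302,123) to (296,153), which agrees with the projection.

```bash
python3 - <<'E'
from h import *
from scipy.spatial.transform import Rotation as R
c=ctrl.capture("scene");s=ctrl.capture("side")
fr=onz(c,377.3,218.3,.202);fl=onz(c,458.3,218.3,.202);print("front R,L",fr,fl,np.linalg.norm(fl-fr))
print(onz(s,303.5,120.5,.202),onz(s,338.5,145,.202), "side front L,R")
H=onz(c,455,215.3,.198);F=onz(c,394,184,.198)
H2=onz(s,302,123,.198);F2=onz(s,296.3,154,.198)
for a,b in((H,F),(H2,F2)):
    d=b-a;print(a,b,np.linalg.norm(d),np.degrees(np.arctan2(d[1],d[0])))
g=fr-fl;print("front ang",np.degrees(np.arctan2(g[1],g[0])))
st=ctrl.read_state();print(st["t"],R.from_quat(st["orientation"]).as_matrix())
E
```

```bash
cat > plan.py <<'E'
from h import *
from scipy.spatial.transform import Rotation as R
import sys
H=np.array([.571,.221]);s=ctrl.read_state();M=R.from_quat(s["orientation"]).as_matrix();p=s["ee_pos"]
print("t",s["t"],"p",p.round(4),"F",s["ft_force"].round(1))
def tcp(th,gap,r=.135):
    a=np.radians(-76.8)-th;d=np.array([np.cos(a),np.sin(a)]);n=np.array([d[1],-d[0]])
    sup=.016*abs(n@M[:2,0])+.0135*abs(n@M[:2,1])
    return H+r*d+(.006+sup+gap)*n
for th,g,z in[(.69,.06,.213),(.69,.06,.135),(.69,.03,.135)]+[(t,0,.135) for t in(.69,.6,.5,.4,.3,.2,.15,.1,.05,0,-.03)]:
    q=np.append(tcp(th,g),z);print(th,g,q.round(3),"tool",(M.T@(q-p)).round(3))
E
python3 plan.py
```

```text
t 0.3 p [0.2558 0.5701 0.2137] F [-0.2  1.1 -0.1]
0.69 0.06 [0.437 0.137 0.213] tool [-0.343 -0.321  0.001]
0.69 0.06 [0.437 0.137 0.135] tool [-0.343 -0.321  0.079]
0.69 0.03 [0.464 0.123 0.135] tool [-0.373 -0.322  0.079]
0.69 0 [0.491 0.11  0.135] tool [-0.403 -0.323  0.079]
0.6 0 [0.501 0.103 0.135] tool [-0.415 -0.325  0.079]
0.5 0 [0.512 0.097 0.135] tool [-0.427 -0.326  0.079]
0.4 0 [0.524 0.092 0.135] tool [-0.44  -0.326  0.079]
0.3 0 [0.536 0.088 0.135] tool [-0.453 -0.325  0.079]
0.2 0 [0.549 0.085 0.135] tool [-0.466 -0.322  0.079]
0.15 0 [0.555 0.084 0.135] tool [-0.472 -0.321  0.079]
0.1 0 [0.562 0.084 0.135] tool [-0.479 -0.318  0.079]
0.05 0 [0.569 0.083 0.135] tool [-0.485 -0.316  0.079]
0 0 [0.576 0.083 0.135] tool [-0.491 -0.313  0.079]
-0.03 0 [0.58  0.084 0.135] tool [-0.495 -0.311  0.079]
```

Units first: shifts go in shares of 0.8 m and turns go in shares of pi rad. So -0.165 m / 0.8 = -0.2063, -0.15 m / 0.8 = -0.1875.

Request:
run_rows --offsets '{"sx": [-0.0375,-0.075,-0.1188,-0.1625,-0.2063],"sy": [-0.0375,-0.075,-0.1125,-0.15,-0.1875],"sz": [0,0,0,0,0],"drx": [0,0,0,0,0],"dry": [0,0,0,0,0],"drz": [0,0,0,0,0],"jaw": [0,0,0,0,0]}' --grip_force 20

```text
t: 0.8
ee_pos: [0.3454, 0.3642, 0.214]
orientation: [0.209, 0.978, 0.0, 0.0]
ft_force: [0.7, 0.7, 0.4]
width: 0.0541
grip_force: 0.0
```

Request:
run_rows --offsets '{"sx": [-0.0375,-0.075,-0.1188,-0.1625,-0.2063],"sy": [-0.0375,-0.075,-0.1125,-0.15,-0.1875],"sz": [0,0,0,0,0],"drx": [0,0,0,0,0],"dry": [0,0,0,0,0],"drz": [0,0,0,0,0],"jaw": [0,0,0,0,0]}'

```text
t: 1.3
ee_pos: [0.4347, 0.1597, 0.2141]
orientation: [0.209, 0.978, 0.0, 0.0]
ft_force: [0.6, -0.4, -0.2]
width: 0.0143
grip_force: 0.0
```

```bash
python3 plan.py | head -4
```

```text
t 1.3 p [0.4347 0.1597 0.2141] F [ 0.6 -0.4 -0.2]
0.69 0.06 [0.437 0.137 0.213] tool [-0.012 -0.02   0.001]
0.69 0.06 [0.437 0.137 0.135] tool [-0.012 -0.02   0.079]
0.69 0.03 [0.464 0.123 0.135] tool [-0.042 -0.021  0.079]
```

Request:
run_rows --offsets '{"sx": [-0.0125,-0.0125,-0.0125,-0.0125,-0.0125],"sy": [-0.025,-0.025,-0.025,-0.025,-0.025],"sz": [0.025,0.0625,0.1,0.1,0.1],"drx": [0,0,0,0,0],"dry": [0,0,0,0,0],"drz": [0,0,0,0,0],"jaw": [0,0,0,0,0]}'

```text
t: 1.8
ee_pos: [0.435, 0.1391, 0.1343]
orientation: [0.209, 0.978, -0.0, -0.0]
ft_force: [0.3, 0.1, 0.9]
width: 0.0002
grip_force: 0.0
```

```bash
python3 plan.py; python3 - <<'E'
from h import *
c=ctrl.capture("side")["img"];d=ctrl.capture("scene")["img"]
cv2.imwrite("pics/pre.png",np.hstack([cv2.resize(c[60:260,200:400],(400,400)),cv2.resize(d[100:300,300:500],(400,400))]))
E
```

```text
t 1.8 p [0.435  0.1391 0.1343] F [0.3 0.1 0.9]
0.69 0.06 [0.437 0.137 0.213] tool [-0.003 -0.001 -0.079]
0.69 0.06 [0.437 0.137 0.135] tool [-0.003 -0.001 -0.001]
0.69 0.03 [0.464 0.123 0.135] tool [-0.033 -0.003 -0.001]
0.69 0 [0.491 0.11  0.135] tool [-0.063 -0.004 -0.001]
0.6 0 [0.501 0.103 0.135] tool [-0.075 -0.006 -0.001]
0.5 0 [0.512 0.097 0.135] tool [-0.087 -0.007 -0.001]
0.4 0 [0.524 0.092 0.135] tool [-0.1   -0.007 -0.001]
0.3 0 [0.536 0.088 0.135] tool [-0.113 -0.005 -0.001]
0.2 0 [0.549 0.085 0.135] tool [-0.126 -0.003 -0.001]
0.15 0 [0.555 0.084 0.135] tool [-0.132 -0.001 -0.001]
0.1 0 [0.562 0.084 0.135] tool [-0.139  0.001 -0.001]
0.05 0 [0.569 0.083 0.135] tool [-0.145  0.004 -0.001]
0 0 [0.576 0.083 0.135] tool [-0.151  0.007 -0.001]
-0.03 0 [0.58  0.084 0.135] tool [-0.155  0.009 -0.001]
```

View pics/pre.png

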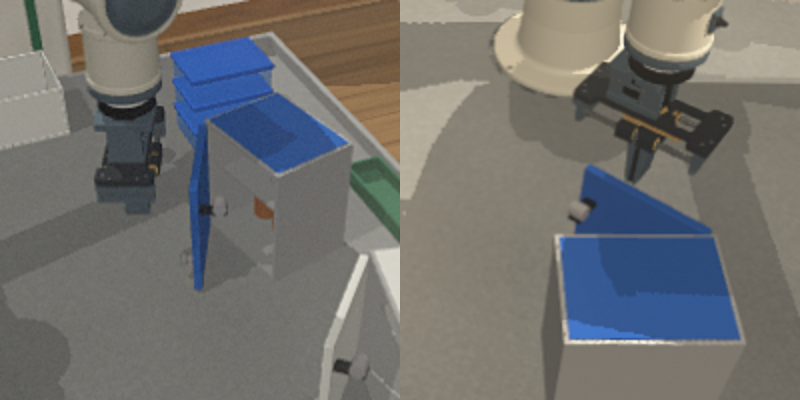

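The shut fingers stand in front of the blue door, clear of it: crop (135,205) on the left and (633,175) on the right. I'll push now.

In the tool's units: -0.065 m / 0.8 = -0.0813, -0.055 m / 0.8 = -0.0688.

Request:
run_rows --offsets '{"sx": [-0.0188,-0.0375,-0.0563,-0.0688,-0.0813],"sy": [0,0,0,-0.0038,-0.0063],"sz": [0,0,0,0,0],"drx": [0,0,0,0,0],"dry": [0,0,0,0,0],"drz": [0,0,0,0,0],"jaw": [0,0,0,0,0]}'

```text
t: 2.4
ee_pos: [0.4932, 0.1071, 0.1339]
orientation: [0.21, 0.978, -0.0, -0.0]
ft_force: [-0.3, 0.3, -0.2]
width: 0.0003
grip_force: 0.1
```

Request:
run_rows --offsets '{"sx": [-0.0125,-0.025,-0.0375,-0.05,-0.0625],"sy": [-0.0013,-0.0025,-0.0025,-0.0013,0.0013],"sz": [0,0,0,0,0],"drx": [0,0,0,0,0],"dry": [0,0,0,0,0],"drz": [0,0,0,0,0],"jaw": [0,0,0,0,0]}'

```text
t: 2.9
ee_pos: [0.5391, 0.0881, 0.1339]
orientation: [0.209, 0.978, -0.0, -0.0]
ft_force: [-1.0, 0.2, 0.4]
width: 0.0005
grip_force: 0.2
```

```bash
python3 plan.py|sed -n '1p;8,$p'
```

```text
t 2.9 p [0.5391 0.0881 0.1339] F [-1.   0.2  0.4]
0.4 0 [0.524 0.092 0.135] tool [ 0.016 -0.003 -0.001]
0.3 0 [0.536 0.088 0.135] tool [ 0.003 -0.001 -0.001]
0.2 0 [0.549 0.085 0.135] tool [-0.01   0.001 -0.001]
0.15 0 [0.555 0.084 0.135] tool [-0.016  0.003 -0.001]
0.1 0 [0.562 0.084 0.135] tool [-0.023  0.005 -0.001]
0.05 0 [0.569 0.083 0.135] tool [-0.029  0.008 -0.001]
0 0 [0.576 0.083 0.135] tool [-0.035  0.011 -0.001]
-0.03 0 [0.58  0.084 0.135] tool [-0.039  0.013 -0.001]
```

In the tool's units: -0.023 m / 0.8 = -0.0288, -0.018 m / 0.8 = -0.0225.

Request:
run_rows --offsets '{"sx": [-0.0075,-0.015,-0.0225,-0.0288],"sy": [0.0013,0.0025,0.005,0.0063],"sz": [0,0,0,0],"drx": [0,0,0,0],"dry": [0,0,0,0],"drz": [0,0,0,0],"jaw": [0,0,0,0]}'

```text
t: 3.3
ee_pos: [0.5609, 0.0838, 0.1337]
orientation: [0.209, 0.978, -0.0, -0.001]
ft_force: [-4.9, 3.2, 0.9]
width: 0.0005
grip_force: 2.4
```

Request:
run_rows --offsets '{"sx": [-0.0038,-0.0075],"sy": [0.0019,0.0038],"sz": [0,0],"drx": [0,0],"dry": [0,0],"drz": [0,0],"jaw": [0,0]}'

```text
t: 3.5
ee_pos: [0.5679, 0.0839, 0.1338]
orientation: [0.209, 0.978, -0.0, -0.0]
ft_force: [-2.3, 1.2, -0.7]
width: 0.0009
grip_force: 1.1
```

Request:
run_rows --offsets '{"sx": [-0.0038],"sy": [0.0019],"sz": [0],"drx": [0],"dry": [0],"drz": [0],"jaw": [0]}'

```text
t: 3.6
ee_pos: [0.5717, 0.084, 0.1339]
orientation: [0.209, 0.978, -0.0, 0.0]
ft_force: [-1.0, 0.6, 0.1]
width: 0.0005
grip_force: 0.5
```

In the tool's units: -0.0025 m / 0.8 = -0.0031, 0.001 m / 0.8 = 0.0013.

Request:
run_rows --offsets '{"sx": [-0.0031,-0.0031],"sy": [0.0013,0.0013],"sz": [0,0],"drx": [0,0],"dry": [0,0],"drz": [0,0],"jaw": [0,0]}'

```text
t: 3.8
ee_pos: [0.5735, 0.0839, 0.1337]
orientation: [0.209, 0.978, -0.0, -0.001]
ft_force: [-7.3, 1.8, 3.3]
width: 0.0004
grip_force: 3.3
```

Request:
run_rows --offsets '{"sx": [-0.0025,-0.0025],"sy": [0.0013,0.0013],"sz": [0,0],"drx": [0,0],"dry": [0,0],"drz": [0,0],"jaw": [0,0]}'

```text
t: 4.0
ee_pos: [0.5738, 0.084, 0.1336]
orientation: [0.209, 0.978, -0.001, -0.002]
ft_force: [-19.1, 1.7, 9.5]
width: 0.0005
grip_force: 9.2
```

The door is on its rigid stop: force is rising without motion. I'll back off and look.

In the tool's units: 0.1 m / 0.8 = 0.125, 0.06 m / 0.8 = 0.075.

Request:
run_rows --offsets '{"sx": [0.0125,0.0375,0.075,0.125,0.125],"sy": [-0.0038,-0.0125,-0.0188,-0.0188,-0.0188],"sz": [0,0,0,0,0],"drx": [0,0,0,0,0],"dry": [0,0,0,0,0],"drz": [0,0,0,0,0],"jaw": [0,0,0,0,0]}'

```text
t: 4.5
ee_pos: [0.4746, 0.1121, 0.1339]
orientation: [0.209, 0.978, -0.0, -0.001]
ft_force: [0.3, 0.0, 1.0]
width: 0.0006
grip_force: 0.0
```

```bash
python3 - <<'E'
from h import *
c=ctrl.capture("side")["img"];d=ctrl.capture("scene")["img"]
cv2.imwrite("pics/post.png",np.hstack([cv2.resize(c[60:260,200:400],(400,400)),cv2.resize(d[100:300,300:500],(400,400))]))
a,b=cv2.imread("pics/scene0.png"),cv2.imread("pics/side0.png")
for n,i,j,box in(("cup scene",a,d,(160,210,180,220)),("white scene",a,d,(165,260,240,300)),("cup side",b,c,(330,385,368,415)),("white side",b,c,(180,290,355,400))):
    y,Y,x,X=box;print(n,cv2.absdiff(i,j)[y:Y,x:X].mean())
E
```

```text
cup scene 19.890666666666668
white scene 13.044035087719298
cup side 11.035976789168279
white side 4.3078114478114475
```

View pics/post.png

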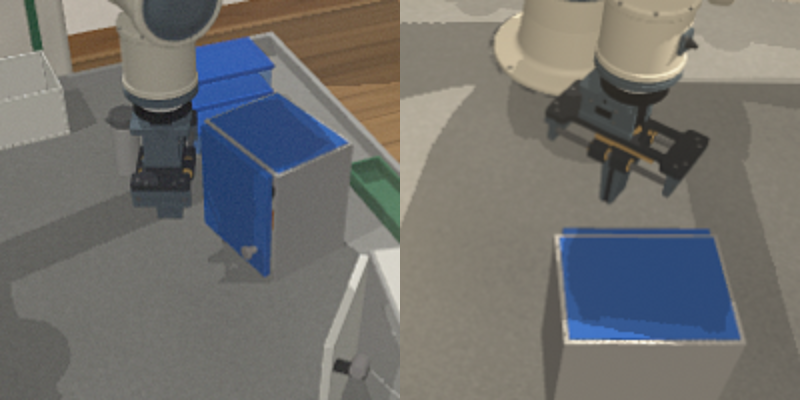

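The blue door is flush with its cupboard front (crop (240,215) on the left, thin strip at (635,232) on the right). The white door is where it was, and the gripper is clear, nowhere near the cup.

```bash
python3 -c "
from station import ctrl
print(ctrl.job_done())"
```

```text
the job is handed in; nothing more can be done
None
```

I pushed the blue door shut past its catch onto the stop, and it stayed flush when the gripper backed off; the white door looked unmoved and the arm stayed well away from the cup. I handed the job in at about 4.6 s, and no verdict was returned.

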